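# Set a cross-slide to a setting block with the backlash out

## Task

Set the small cross-slide to the steel setting block. With the crank, wind the carriage back until the gap between its nose and the end stop is clearly wider than the block's 25 mm, stand the block upright on the slide's base in that gap, and let go of it; then wind the carriage forward, through the lost motion of the worn nut, until you feel the nose nip the block firmly against the stop: held by about 50 N once the crank is let go (30 to 80 will do, never over 120), with the nut still pushing forward. If you overdo it, wind right back and come up again, because backing off a little only opens the slack. Let go of the crank, leave the block there, and do not knock the other things about.

Things in the scene. Friction and masses are not known exactly. Their poses are not given: they have to be found in the camera images.
- slide: Small aluminium cross-slide bolted to the bench: base 190 x 330 x 12 mm, end plates to 80 mm high. Origin: bench height, under the screw, at mid-length (base from x = -60 to +130 mm). Its y axis runs along the screw: crank at the -y end, carriage moves along y; z up. Along x = +100 mm (far side) lie nose, gap and stop, over the bare base, whose top is 12 mm high.
- crank_axis (a point): Point on the screw's axis in the plane of the handle's middle: x = 0, y = -203 mm of the slide, 68 mm high. Fixed. Inboard of the handle: crank arm y = -174 to -182 mm, dial collar of radius 16 mm, end plate face at y = -156.
- crank (a joint): Crank angle, rad: 0 = handle straight above the screw; grows clockwise seen from the crank end looking along +y (handle goes from the top towards +x of the slide). Starts within +-0.6; stops after 3 turns. A turn forward (clockwise) drives the nut 20 mm to +y. At the handle: about 5 N in the slack, 8 N driving the carriage, 1 N more per 10 N of nip, a fifth of which is lost on letting go.
- handle (a point): Middle of the crank's handle: steel sleeve, 13 mm diameter, 38 mm long, turning freely on its pin, which is parallel to the screw and points to -y. It runs on a circle of 30 mm radius about crank_axis in the upright x-z plane of the slide, 38 to 98 mm above the bench.
- carriage: Carriage: aluminium plate 100 x 115 mm, top 94 mm high, with a clamped circuit board (to 111 mm), x = -50 to +50 mm of the slide. Moves along y only; about 40 N of friction holds it. A bracket at its +y end carries the nose. Origin 55 mm on the -y side of the nose's face.
- nose (a point): Centre of the nose's flat face, which looks to +y: steel, 24 mm wide (x), 18 to 54 mm high; this point 36 mm high. Its bracket runs from the carriage to the nose, 23 mm and more behind this face, 16 to 58 mm high.
- stop_face (a point): Centre of the end stop's flat face, which looks to -y, opposite the nose: steel, 24 mm wide, 13 to 55 mm high; this point 36 mm high. Clamped to the base, does not move. At the start the gap between nose and stop is 8 to 19 mm, too narrow for the block.
- block: Setting block, plain steel, 36 (x) x 25 (y) x 50 (z) mm, 0.35 kg, standing loose on the bench beyond the slide's +y end. Origin: centre of its underside. Its 25 mm goes along the slide's y, between nose and stop; it stands on the base, centred on nose and stop in x to within 10 mm.
- nut_lug (a point): Top centre of the brass nut's lug, 20 x 20 mm, standing up through the carriage's window, 112 mm high. Moves along y with the screw.
- window (a point): Centre of the carriage's window, at the height of nut_lug. The lug has 2 mm of play to either side along y (4 mm, a fifth of a turn, in all): lug 2 mm to +y of this point = nut pushes the carriage forward (+y), slack out; 2 mm to -y = it pulls it back towards the crank.
- stop: The end stop; origin on the bench, 100 mm to -x of its face (same y as the face).
- pliers: Pliers, 175 mm, beyond the slide. A bystander, to be left alone.
- speaker: Small loudspeaker, 52 mm, beyond the slide, near the block. A bystander, to be left alone.
- solder_pump: Desoldering pump, 180 mm tube of 20 mm, near side of the slide. A bystander, to be left alone.
- tip_cleaner: Square dish of brass wool, 70 x 70 x 40 mm, beyond the crank. A bystander, to be left alone.
- screwdriver: Screwdriver, 170 mm, near side of the slide. A bystander, to be left alone.
- breadboard: Breadboard, 55 x 85 mm, left. A bystander, to be left alone.
- parts_box: Clear parts box, 130 x 190 x 45 mm, right. A bystander, to be left alone.
There are look-alikes about, which are no part of the job. What is shaped like the block but purple is not meant.

How it is judged:
On the way, in this order (a step that is already met when the one before it is completed fails the run):
1. the carriage is wound back until the gap between nose and stop is at least 27 mm (y of nose in the frame of stop_face below -0.027 m), for 0.1 s.
2. the block stands on the base between nose and stop, upright and square to them, let go and not yet nipped (x of block in the frame of stop_face between -0.01 and 0.01 m and angle between block's own z axis and vertical below 0.06 rad and height (world z) of block below 0.016 m and angle between the y axis of block and the y axis of slide, either way round below 0.1 rad and y of block in the frame of stop_face between -0.026 and -0.011 m and contact force between the fingers and block below 0.5 N and contact force between block and carriage below 3 N), for 0.2 s.
3. the block is nipped between nose and stop by 30 to 80 N, the nut pushing the carriage forward (contact force between block and carriage between 30 and 80 N and contact force between block and stop above 20 N and y of nut_lug in the frame of window above 0.001 m), for 0.2 s.
At the end, for the whole second after the job is handed in: The block stands upright on the base, square (within 0.1 rad) between nose and stop and centred on them within 10 mm, nipped by 30 to 80 N, with the nut's lug at least 1 mm to the +y side of the window's centre (slack out, pushing forward); crank at rest (all of step 3 and x of block in the frame of stop_face between -0.01 and 0.01 m and angle between block's own z axis and vertical below 0.06 rad and height (world z) of block below 0.016 m and angle between the y axis of block and the y axis of slide, either way round below 0.1 rad and y of block in the frame of stop_face between -0.026 and -0.011 m and velocity of joint crank between -0.1 and 0.1 rad/s); the robot touches nothing.
It fails at once if the block is jammed or rammed: more than 120 N between it and the carriage (contact force between block and carriage above 120 N).
It fails at once if the block is rammed against the stop: more than 120 N (contact force between block and stop above 120 N).
It fails at once if a bystander is moved by more than 30 mm (distance of any of pliers, speaker, solder_pump, tip_cleaner, screwdriver, breadboard, parts_box from where it was at the start of the episode above 0.03 m).
It also fails if it takes over 72 s, if anything falls off the work surface, if the arm or the gripper's body presses on something with over 40 N, if the wrist force passes 120 N, or if a joint passes its speed limit or range.

## Robot

A 7-joint arm with a two-finger parallel gripper is mounted at the origin on the work surface. World frame = base frame: x ahead of the robot, y to its left, z up, the work surface at z = 0. Lengths are in m, angles in rad, forces in N, time in s.
With the tool pointing down it reaches from about 0.35 to 0.9 m from the base axis. Payload 8.1 kg.
Tool frame: the origin (TCP) lies between the finger pads; the fingertips stand ahead of it and the grasp point (between the pads) is the TCP (arm.nose_length is the z of the fingertips in the tool frame, in m); z points along the fingers, y is the line along which they close (so a half turn about z gives the same grasp; the last joint's range is limited). The gripper opens to 92 mm and grips with 3 to 60 N. Pads are 19 mm wide; open, the fingers measure 130 mm over their backs; the gripper's body (75 mm by 190 mm) begins 47 mm behind the grasp point.
Start: joints at [1.144, 0.434, 0.025, 1.573, -0.012, 1.134, -0.075], TCP at [0.199, -0.593, 0.246] pointing down, gripper open.
Joint ranges: [-2.62, 2.62], [-0.44, 2.09], [-1.27, 1.32], [0.08, 2.57], [-1.32, 4.46], [0.12, 2], [-2.74, 2.74]. Speed limits (rad/s): [2.22, 2.22, 3.01, 3.01, 3.14, 3.14, 3.14].

## Interface

Orientations are given as a rotation vector (axis times angle).
In Python, from cell import sensors, optics, arm gives the robot as it stands.
- The arm moves only by the tool arm_command, never from a script. Its argument "deltas" is one flat list of numbers, 7 for each row, row after row: the turn, a rotation vector about the world's x, y, z as a fraction of full scale, then the shift along the world's x, y, z as a fraction of full scale, then the finger opening in mm, from 0 to 91.8. In form: [wx, wy, wz, dx, dy, dz, fingers, wx, wy, wz, dx, dy, dz, fingers, ...]. A call has 1 to 20 rows; each row is the pose to reach, as a shift and turn from the pose commanded when the call began; what a row does not reach only later rows make up. Full scale, the value 1, is 1 m for a shift and 90 degrees for a turn. A row lasts 1/10 s, in which the tool goes at most 50 mm and 8.59 degrees, less where a joint would pass 70% of its speed; a pose out of reach is approached as far as the arm can. A call with a number of a shift or a turn outside -1 to 1 is refused whole. A call with a gripper value outside its range is refused whole. The fingers move at their own pace and stop on an object; "force" is the grip in N (left out, the last holds). Time passes only in rows, so rows that repeat a pose let the fingers close. It gives the time, the measured TCP pose, the force, the opening and the grip force at its end, in the units of the state.
- sensors.observe(): the state, without advancing time (a new reading comes with each control period).
- optics.get_image(name): name is "side" or "top" or "wrist"; returns the picture (400x640x3 uint8, blue, green, red); there is no depth.
- optics.calibration(name): a dict with "camera_matrix" (3x3 intrinsics, pixels), "rvec" (rotation vector, rad) and "tvec" (3), from world to camera coordinates, as OpenCV has them. Camera axes: x right, y down, z forward; pixel columns grow to the right and rows downward; lengths in m; the calibration is good to about 2 mm. A picture is of the moment at which its call begins: read the wrist's pose just before it. calibration takes no time and is no camera call; for the wrist camera it gives the pose at the moment of the call.
- arm.sign_off(): hands the job in; it is judged then, once.
The state is a dict: "clock": time; "joints": joint angles; "dq": joint speeds; "joint_efforts": joint torques, N m; "position": TCP position; "ee_rot": TCP orientation; "force": force on the tool from outside, world axes, zero at the start; "ft_torque": the same for the moment, N m; "width": opening from 0.0 (shut) to 1.0 (fully open); "gripper_force": force on a finger pad.
Only numpy, scipy, OpenCV 4.12 (cv2) and the standard library are available. Lean on these libraries where they do the work, as an engineer would, in place of code of your own. Each camera call takes 0.05 s, during which the arm holds its last target. There are 200 camera calls.

## Working session

There is one attempt and no reset: what is moved stays moved. The work goes in short steps, Python scripts to look and compute and a tool call to move; the robot and the scene stay as the last step left them, time stands still between calls to the robot, and variables do not carry over. Pictures are saved under pics/ and viewed, at most 10 in all, crops included, and the job is handed in when it is done.

Besides the shell and the picture viewer there is one more tool, called in YAML: its name, and indented under it one key for each argument. arm_command: Moves the arm, as the interface text tells. Its arguments: {"type":"object","properties":{"deltas":{"type":"array","items":{"type":"number"}},"force":{"type":"number"}},"required":["deltas"]}

```bash
ls; mkdir -p pics; python3 - <<'E'
from cell import sensors, optics, arm
import cv2,numpy as np
s=sensors.observe();print(s, arm.nose_length)
for n in("top","side"):
    cv2.imwrite(f"pics/{n}0.png",optics.get_image(n)); c=optics.calibration(n)
    R=cv2.Rodrigues(np.array(c["rvec"]))[0];print(n,c["camera_matrix"],(-R.T@np.array(c["tvec"]).ravel()).round(3),R.round(2).tolist())
E
```

```text
pics
{'clock': 0.0, 'joints': array([ 1.14440182,  0.43521654,  0.0249535 ,  1.57410791, -0.01157728,
        1.13395593, -0.07511569]), 'dq': array([-8.18264821e-04,  4.34798335e-04, -1.31655670e-03, -3.08697705e-05,
       -6.29943690e-04,  2.21970888e-03,  4.23279117e-04]), 'joint_efforts': array([ 8.75442420e-04, -6.67851591e+01,  9.85650681e-01, -3.14457572e+01,
       -6.04482251e-02,  4.28532623e-02,  1.49222215e-04]), 'position': array([ 0.19865549, -0.59208856,  0.24494453]), 'ee_rot': array([-3.09905408e+00, -5.06065575e-01,  6.25416326e-04]), 'force': array([ 0.01715579,  0.89070333, -0.24986864]), 'ft_torque': array([-0.01321757,  0.01954954,  0.06245242]), 'gripper_force': 0.0, 'width': 1.0005567101377866} 0.019
top [[501.83847623   0.         311.37766013]
 [  0.         501.83847623 212.76141105]
 [  0.           0.           1.        ]] [ 0.464 -0.024  1.696] [[0.01, -1.0, -0.01], [-1.0, -0.01, -0.06], [0.06, 0.01, -1.0]]
side [[362.4607055    0.         318.12045133]
 [  0.         362.4607055  200.89931111]
 [  0.           0.           1.        ]] [0.058 0.499 0.742] [[-0.69, -0.72, 0.02], [-0.49, 0.46, -0.74], [0.53, -0.52, -0.67]]
```

View pics/top0.png

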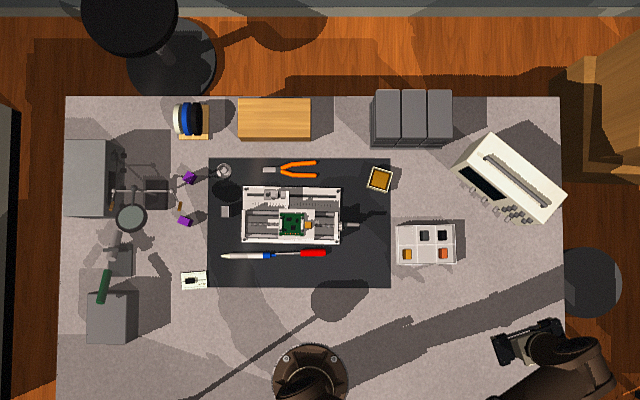

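View pics/side0.png

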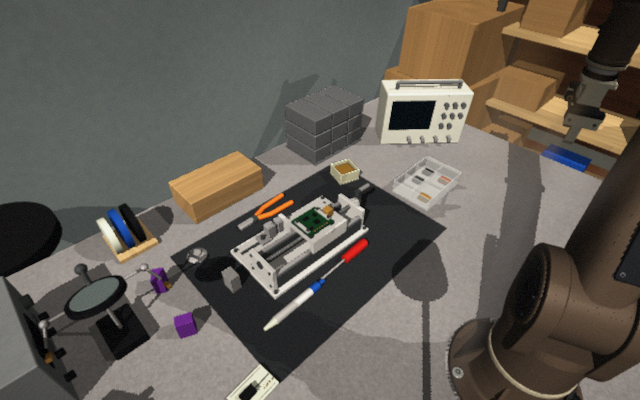

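Candidates for the block: grey at top (225,211) / side (232,279); purple at top (188,177) and (184,221), which are excluded by colour. I choose the grey one. The slide lies nearly along the world axes, with the crank at the right (-y). I'll move the wrist camera over the slide for a closer look.

arm_command:
  deltas: [0,0,0,0.02,0.05,0.04,91.8,0,0,0,0.04,0.1,0.08,91.8,0,0,0,0.06,0.15,0.12,91.8,0,0,0,0.08,0.2,0.14,91.8,0,0,0,0.1,0.25,0.16,91.8,0,0,0,0.12,0.3,0.18,91.8,0,0,0,0.15,0.35,0.18,91.8,0,0,0,0.18,0.4,0.18,91.8,0,0,0,0.21,0.45,0.18,91.8,0,0,0,0.24,0.5,0.18,91.8,0,0,0,0.26,0.55,0.18,91.8,0,0,0,0.28,0.59,0.18,91.8,0,0,0,0.29,0.62,0.18,91.8,0,0,0,0.3,0.64,0.18,91.8,0,0,0,0.3,0.65,0.18,91.8,0,0,0,0.3,0.65,0.18,91.8,0,0,0,0.3,0.65,0.18,91.8,0,0,0,0.3,0.65,0.18,91.8]

```text
clock: 1.9
position: [0.4986, 0.0564, 0.4253]
ee_rot: [3.1, 0.505, -0.002]
force: [-0.9, -0.3, 0.3]
width: 1.003
gripper_force: 0.0
```

```bash
cat > h.py <<'E'
from cell import sensors, optics, arm
import cv2,numpy as np,json,sys
from scipy.spatial.transform import Rotation as Ro
def snap(n,f):
    c=optics.calibration(n); im=optics.get_image(n); cv2.imwrite(f"pics/{f}.png",im)
    json.dump({k:np.array(v).tolist() for k,v in c.items()},open(f"pics/{f}.json","w")); return im
def cal(f):
    c=json.load(open(f"pics/{f}.json")); return np.array(c["camera_matrix"]),np.array(c["rvec"]).ravel(),np.array(c["tvec"]).ravel()
def ray(f,px):
    K,r,t=cal(f); R=Ro.from_rotvec(r).as_matrix(); d=R.T@np.linalg.inv(K)@np.array([*px,1.]); return -R.T@t,d
def atz(f,px,z):
    o,d=ray(f,px); return o+d*(z-o[2])/d[2]
def proj(f,P):
    K,r,t=cal(f); return cv2.projectPoints(np.atleast_2d(P).astype(float),r,t,K,None)[0][:,0]
def tri(*obs):
    A=np.zeros((3,3));b=np.zeros(3)
    for f,px in obs:
        o,d=ray(f,px);d=d/np.linalg.norm(d);M=np.eye(3)-np.outer(d,d);A+=M;b+=M@o
    return np.linalg.solve(A,b)
E
python3 - <<'E'
from h import *
s=sensors.observe();print(s["clock"],s["position"],s["ee_rot"],s["force"])
im=snap("wrist","w1");o,d=ray("w1",(320,200));print(o,d,cal("w1")[0][0])
snap("top","top1");snap("side","side1")
E
```

```text
1.9 [0.49864669 0.05642904 0.4253194 ] [ 3.10001363e+00  5.05456577e-01 -1.67665206e-03] [-0.93316235 -0.33634491  0.31664639]
[0.57404004 0.08028979 0.56356972] [-0.27550915 -0.09599836 -0.9564982 ] [300.93846516   0.         319.06716881]
```

View pics/w1.png

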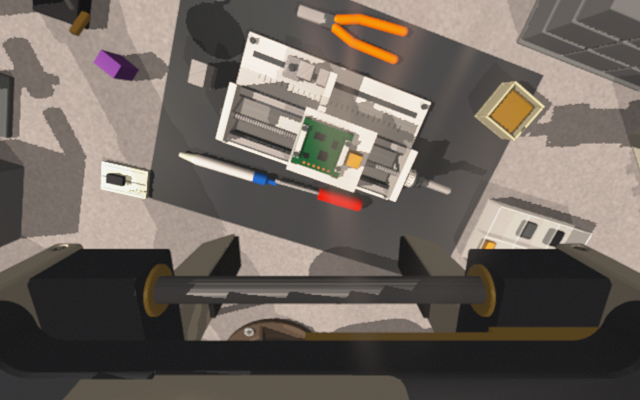

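```bash
python3 - <<'E'
import cv2
im=cv2.imread("pics/w1.png")[20:215,180:460]
cv2.imwrite("pics/w1c.png",cv2.resize(im,None,fx=2.8,fy=2.8,interpolation=cv2.INTER_CUBIC))
a=cv2.imread("pics/side1.png")[170:310,215:390]
cv2.imwrite("pics/s1c.png",cv2.resize(a,None,fx=4,fy=4,interpolation=cv2.INTER_CUBIC))
E
```

```text
(no output)
```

View pics/w1c.png

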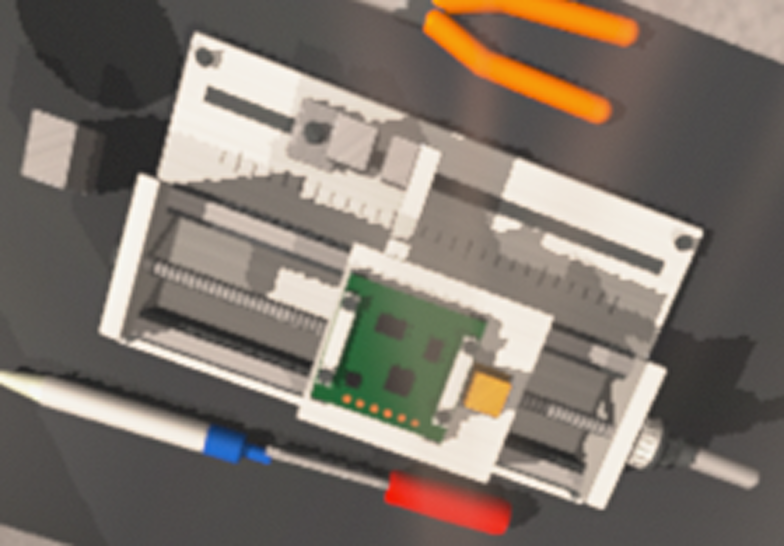

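View pics/s1c.png

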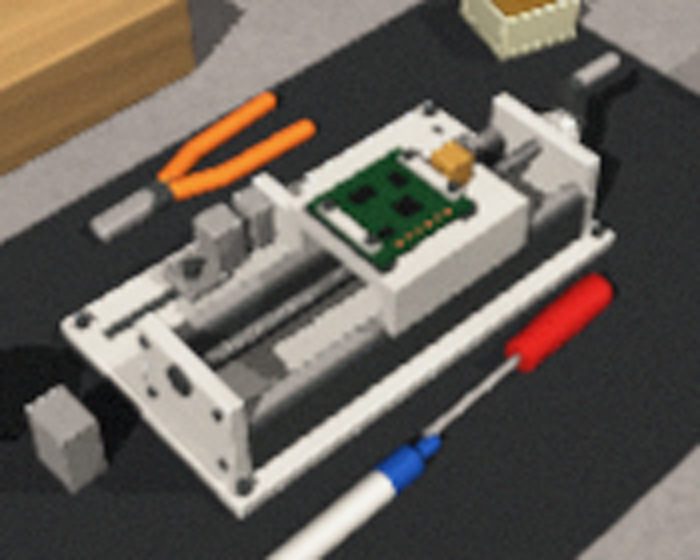

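```bash
cat > fit.py <<'E'
from h import *
from scipy.optimize import least_squares
w=lambda x,y:("w1",(x/2.8+180-.3,y/2.8+20-.3)); s=lambda x,y:("side1",(x/4+215-.4,y/4+170-.4))
obs=[(w(195,33),(130,165,12)),(w(703,230),(130,-165,12)),(s(65,325),(130,165,12)),(s(612,238),(-60,-165,12)),(s(240,514),(-60,165,0)),(s(430,103),(130,-165,12))]
def W(p,P): return np.r_[p[:2],0]+Ro.from_euler("z",p[2]).apply(np.array(P)/1e3)
def res(p): return np.concatenate([proj(o[0],W(p,P))[0]-o[1] for o,P in obs])
if __name__=="__main__":
    f=least_squares(res,[.55,.06,0.]);p=f.x;print("slide",p,f.fun.reshape(-1,2).round(1).tolist())
    np.save("slide.npy",p)
    inv=lambda X:(Ro.from_euler("z",-p[2]).apply(X-np.r_[p[:2],0])*1e3).round(1)
    for n,a,b in[("handle",w(724,469),s(598,70)),("handle tip",w(755,481),s(620,60)),("lug",w(490,395),s(452,152)),("blocktop",w(49.5,149),s(65,412)),("stop",w(355,140),s(217,220)),("nose",w(402,160),s(253,195))]:
        X=tri(a,b);print(n,X.round(4),inv(X),[(proj(f_,X)[0]-q).round(1).tolist() for f_,q in(a,b)])
    for c in[(35,108),(77,122),(65,190),(22,175)]: print("block",atz(*w(*c),.05).round(4))
    for c in[(335,160),(372,170),(383,172),(420,188)]: print("stop/nose edge",inv(atz(*w(*c),.0545)))
    print("crank axis",W(p,(0,-203,68)),"stop-gap",W(p,(100,0,12)))
E
python3 fit.py
```

```text
slide [ 0.51874073  0.0659654  -0.02159576] [[-1.1, -0.7], [0.0, 0.5], [-0.8, -1.3], [1.4, -1.4], [0.5, 1.2], [0.2, -1.1]]
handle [ 0.5199 -0.1395  0.096 ] [   5.6 -205.4   96. ] [[-0.1, -0.1], [0.1, -0.0]]
handle tip [ 0.5185 -0.1613  0.0934] [   4.7 -227.2   93.4] [[0.1, 0.1], [-0.1, 0.0]]
lug [0.5194 0.0052 0.1105] [  2.  -60.7 110.5] [[-0.2, -0.3], [0.2, -0.1]]
blocktop [0.5634 0.2797 0.0476] [ 40.  214.6  47.6] [[0.2, 0.3], [-0.2, -0.0]]
stop [0.6236 0.118  0.049 ] [103.8  54.3  49. ] [[-0.3, -0.6], [0.4, 0.0]]
nose [0.6214 0.0892 0.0545] [102.1  25.4  54.5] [[-0.2, -0.4], [0.3, 0.0]]
block [0.5821 0.2912 0.05  ]
block [0.5825 0.2675 0.05  ]
block [0.5452 0.2664 0.05  ]
block [0.5453 0.2912 0.05  ]
stop/nose edge [89.  60.3 54.5]
stop/nose edge [91.1 39.  54.5]
stop/nose edge [92.2 32.8 54.5]
stop/nose edge [91.3 10.3 54.5]
crank axis [ 0.51435713 -0.13698726  0.068     ] stop-gap [0.61871741 0.06380599 0.012     ]
```

Pose fit is consistent: heights of 96, 110.5 and 47.6 mm against 98, 112 and 50 in the text, and the block measures 37 x 24 mm. Next I go above the crank handle with the fingers closing along slide x.

arm_command:
  deltas: [0,0,0.09,0,-0.03,-0.02,60,0,0,0.18,0,-0.06,-0.04,60,0,0,0.27,0.005,-0.09,-0.06,60,0,0,0.36,0.01,-0.12,-0.08,60,0,0,0.45,0.015,-0.15,-0.11,60,0,0,0.54,0.02,-0.18,-0.14,60,0,0,0.63,0.02,-0.2,-0.17,60,0,0,0.72,0.02,-0.2,-0.2,60,0,0,0.78,0.02,-0.2,-0.225,60,0,0,0.78,0.02,-0.2,-0.225,60,0,0,0.78,0.02,-0.2,-0.225,60,0,0,0.78,0.02,-0.2,-0.225,60,0,0,0.78,0.02,-0.2,-0.225,60]

```text
clock: 3.35
position: [0.5197, -0.1427, 0.2023]
ee_rot: [2.245, 2.194, 0.002]
force: [-0.1, 0.3, 0.5]
width: 0.651
gripper_force: 0.0
```

```bash
python3 - <<'E'
from h import *
s=sensors.observe();print(s["clock"],s["position"],s["ee_rot"],s["force"],s["joints"].round(2))
im=snap("wrist","w2");cv2.imwrite("pics/w2c.png",cv2.resize(im,None,fx=1.25,fy=1.25))
E
```

```text
3.35 [ 0.51966843 -0.14267661  0.20233486] [2.24549635e+00 2.19359851e+00 1.80111692e-03] [-0.06607648  0.2790042   0.51458247] [ 0.63  0.41 -0.61  1.8   0.27  1.01 -0.12]
```

View pics/w2c.png

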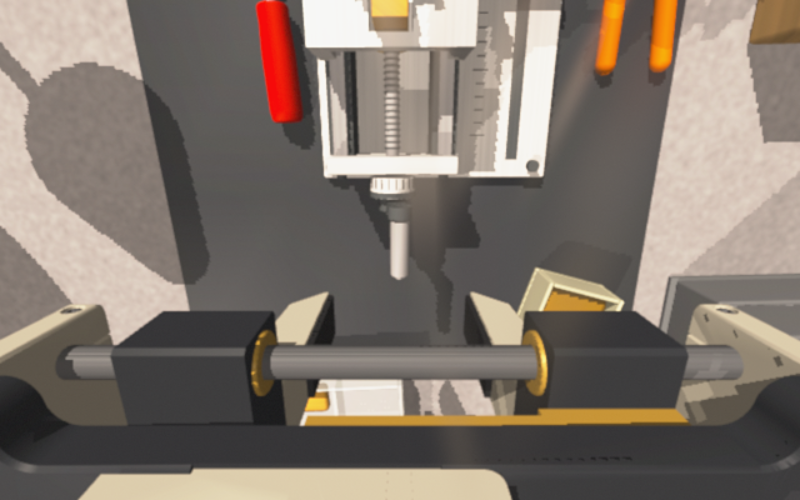

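The handle at (399,250) is centred between the fingers, and the screw is at column 391.

```bash
python3 - <<'E'
from h import *
p=np.load("slide.npy")
inv=lambda X:(Ro.from_euler("z",-p[2]).apply(X-np.r_[p[:2],0])*1e3).round(1)
for n,c,z in[("handle tip",(399,277),.097),("handle in",(400,222),.097),("screw",(391,90),.068),("screw2",(392,150),.068),("plate L",(330,177),.012),("base R corner",(545,177),.012)]:
    X=atz("w2",np.array(c)/1.25,z);print(n,X.round(4),inv(X))
E
```

```text
handle tip [ 0.5202 -0.1588  0.097 ] [   6.3 -224.7   97. ]
handle in [ 0.5218 -0.1199  0.097 ] [   7.  -185.8   97. ]
screw [ 0.5178 -0.0359  0.068 ] [   1.3 -101.8   68. ]
screw2 [ 0.5174 -0.0748  0.068 ] [   1.7 -140.7   68. ]
plate L [ 0.4624 -0.098   0.012 ] [ -52.8 -165.1   12. ]
base R corner [ 0.6478 -0.1025  0.012 ] [ 132.6 -165.6   12. ]
```

arm_command:
  deltas: [0,0,0,0,0,-0.03,50,0,0,0,0,-0.06,50,0,0,0,0,-0.08,50,0,0,0,0,-0.098,50,0,0,0,0,-0.098,50,0,0,0,0,-0.098,50,0,0,0,0,-0.098,50]

```text
schema error: expected a multiple of 7 numbers
```

arm_command:
  deltas: [0,0,0,0.001,-0.002,-0.03,50,0,0,0,0.001,-0.002,-0.06,50,0,0,0,0.001,-0.002,-0.08,50,0,0,0,0.001,-0.002,-0.098,50,0,0,0,0.001,-0.002,-0.098,50,0,0,0,0.001,-0.002,-0.098,50]

```text
clock: 4.0
position: [0.5203, -0.1444, 0.1035]
ee_rot: [2.245, 2.197, 0.0]
force: [0.3, -0.5, 0.3]
width: 0.546
gripper_force: 0.0
```

arm_command:
  deltas: [0,0,0,0,0,0,8,0,0,0,0,0,0,8,0,0,0,0,0,0,8,0,0,0,0,0,0,8,0,0,0,0,0,0,8,0,0,0,0,0,0,8]
  force: 20

```text
clock: 4.6
position: [0.5202, -0.1446, 0.1029]
ee_rot: [2.245, 2.197, 0.001]
force: [1.4, -0.1, 0.3]
width: 0.136
gripper_force: 20.0
```

arm_command:
  deltas: [0,0,0,-0.0078,0,0.0001,8,0,0,0,-0.0154,0,-0.0018,8,0,0,0,-0.0223,0,-0.0056,8,0,0,0,-0.0279,0.0005,-0.0111,8,0,0,0,-0.0319,0.0005,-0.0178,8,0,0,0,-0.0341,0.0005,-0.0253,8,0,0,0,-0.0342,0.0005,-0.0331,8,0,0,0,-0.0342,0.0005,-0.0331,8]

```text
clock: 5.4
position: [0.4856, -0.1439, 0.0694]
ee_rot: [2.245, 2.197, 0.0]
force: [2.4, -0.9, -0.7]
width: 0.131
gripper_force: 20.0
```

```bash
python3 - <<'E'
from h import *
s=sensors.observe();print(s["clock"],s["position"],s["force"],s["ft_torque"],s["width"],s["gripper_force"])
E
```

```text
5.4 [ 0.48556588 -0.14392928  0.06935069] [ 2.41662362 -0.87504929 -0.69602897] [ 0.05255518 -0.59142808 -0.02603539] 0.13140707851815583 19.999879896640778
```

arm_command:
  deltas: [0,0,0,0.0019,0,-0.0076,8,0,0,0,0.0057,0,-0.0145,8,0,0,0,0.0112,0,-0.0201,8,0,0,0,0.0179,-0.0004,-0.0241,8,0,0,0,0.0254,-0.0005,-0.0263,8,0,0,0,0.0332,-0.0007,-0.0264,8,0,0,0,0.0408,-0.0009,-0.0245,8,0,0,0,0.0477,-0.001,-0.0207,8,0,0,0,0.0533,-0.001,-0.0152,8,0,0,0,0.0573,-0.001,-0.0085,8,0,0,0,0.0595,-0.001,-0.001,8,0,0,0,0.0596,-0.001,0.0068,8,0,0,0,0.0577,-0.001,0.0144,8,0,0,0,0.0539,-0.001,0.0213,8,0,0,0,0.0484,-0.001,0.0269,8,0,0,0,0.0417,-0.001,0.0309,8,0,0,0,0.0342,-0.0007,0.0331,8,0,0,0,0.0264,-0.0005,0.0332,8,0,0,0,0.0188,-0.0004,0.0313,8,0,0,0,0.0119,-0.0002,0.0275,8]

```text
clock: 7.4
position: [0.5016, -0.1443, 0.0998]
ee_rot: [2.24, 2.192, 0.01]
force: [7.5, -0.1, 7.2]
width: 0.132
gripper_force: 20.0
```

```bash
python3 - <<'E'
from h import *
s=sensors.observe();print(s["clock"],s["position"],s["force"],s["width"])
snap("wrist","w3");snap("side","side3")
for f,c in(("w3",None),("side3",None)): pass
w=cv2.imread("pics/w3.png")[0:200,150:470];d=cv2.imread("pics/side3.png")[190:290,230:330]
a=cv2.resize(w,None,fx=1.25,fy=1.25,interpolation=cv2.INTER_CUBIC);b=cv2.resize(d,(350,350),interpolation=cv2.INTER_CUBIC)
o=np.zeros((350,750,3),np.uint8);o[:250,:400]=a;o[:,400:]=b;cv2.imwrite("pics/c3.png",o)
E
```

```text
7.4 [ 0.5015784  -0.14429667  0.09977153] [ 7.53751618 -0.08006452  7.15559946] 0.13219553019282998
```

View pics/c3.png

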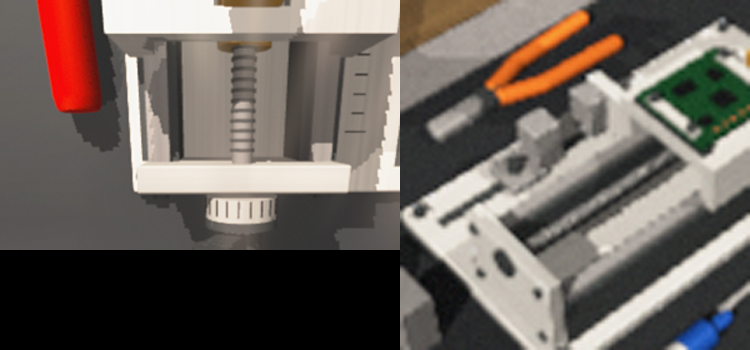

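arm_command:
  deltas: [0,0,0,-0.0056,0,-0.0055,8,0,0,0,-0.0096,0,-0.0122,8,0,0,0,-0.0118,0,-0.0197,8,0,0,0,-0.0119,0,-0.0275,8,0,0,0,-0.01,0,-0.0351,8,0,0,0,-0.0062,0,-0.042,8,0,0,0,-0.0062,0,-0.042,8]

```text
clock: 8.2
position: [0.4912, -0.1441, 0.0557]
ee_rot: [2.245, 2.197, -0.0]
force: [-1.3, 0.6, -0.9]
width: 0.139
gripper_force: 20.0
```

arm_command:
  deltas: [0,0,0,0,0,0,45,0,0,0,0,0,0,45,0,0,0,0,0,0,45,0,0,0,0,0,0.03,45,0,0,0,0,0,0.07,45,0,0,0,0,0,0.12,45,0,0,0,0,0,0.17,60,0,0,0,0,0.04,0.2,60,0,0,0,0.01,0.09,0.2,60,0,0,0,0.02,0.14,0.2,60,0,0,0,0.03,0.16,0.2,60,0,0,0,0.03,0.16,0.2,60,0,0,0,0.03,0.16,0.2,60,0,0,0,0.03,0.16,0.2,60]

```text
clock: 9.6
position: [0.5211, 0.0142, 0.255]
ee_rot: [2.247, 2.195, -0.001]
force: [-0.0, 1.1, -0.2]
width: 0.652
gripper_force: 0.0
```

```bash
python3 - <<'E'
from h import *
s=sensors.observe();print(s["clock"],s["position"],s["ee_rot"],s["force"],s["width"],s["joints"].round(2))
snap("side","side4")
im=snap("wrist","w4");cv2.imwrite("pics/w4c.png",cv2.resize(im[:270],None,fx=1.25,fy=1.25))
E
```

```text
9.6 [0.52107884 0.01420925 0.25495196] [ 2.24732151e+00  2.19483794e+00 -1.46563935e-03] [-0.03094143  1.10891616 -0.20166936] 0.6521377395717701 [ 0.41  0.34 -0.7   1.77  0.24  1.12 -0.39]
```

View pics/w4c.png

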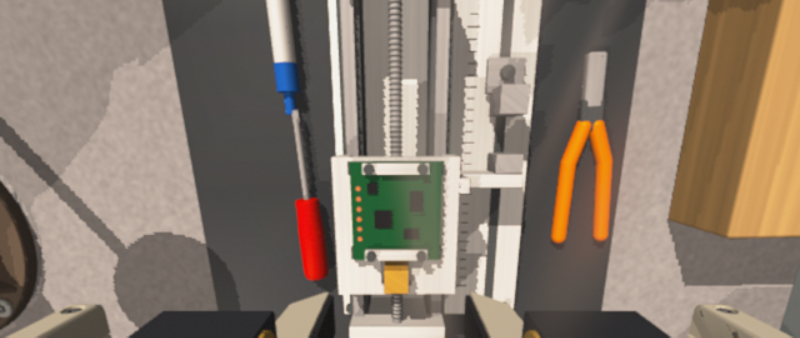

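The stop top is at columns 501-528 with its face edge at row 115; the nose top is at columns 493-523 with its face edge at row 153.

```bash
python3 - <<'E'
from h import *
p=np.load("slide.npy")
inv=lambda X:(Ro.from_euler("z",-p[2]).apply(X-np.r_[p[:2],0])*1e3).round(1)
print(ray("w4",(320,200))[0].round(3))
for n,c,z in[("stopL",(501,115),.055),("stopR",(528,115),.055),("noseL",(493,153),.054),("noseR",(523,153),.054),("lug",(397,277),.112),("stop back",(515,83),.055),("carr front L",(333,157),.094),("carr front R",(460,157),.094),("carr back R",(460,294),.094)]:
    X=atz("w4",np.array(c)/1.25,z);print(n,X.round(4),inv(X))
E
```

```text
[0.524 0.092 0.393]
stopL [0.6103 0.106  0.055 ] [90.7 42.  55. ]
stopR [0.6332 0.1054 0.055 ] [113.6  41.9  55. ]
noseL [0.6053 0.0749 0.054 ] [86.3 10.8 54. ]
noseR [0.6315 0.0742 0.054 ] [112.6  10.7  54. ]
lug [ 0.5193 -0.0165  0.112 ] [  2.3 -82.4 112. ]
stop back [0.6206 0.1307 0.055 ] [100.4  66.9  55. ]
carr front L [0.4721 0.0769 0.094 ] [-46.8  10.   94. ]
carr front R [0.5703 0.0745 0.094 ] [51.4  9.6 94. ]
carr back R [ 0.5729 -0.0404  0.094 ] [  56.4 -105.2   94. ]
```

Gap ≈ 31 mm, centred at about world y = 0.090, x ≈ 0.6208. Now the same viewing geometry over the block, so that any camera bias cancels.

arm_command:
  deltas: [0,0,0,0.005,0.05,0,60,0,0,0,0.01,0.1,0,60,0,0,0,0.015,0.15,0,60,0,0,0,0.02,0.19,0,60,0,0,0,0.02,0.19,0,60,0,0,0,0.02,0.19,0,60,0,0,0,0.02,0.19,0,60]

```text
clock: 10.4
position: [0.5417, 0.2037, 0.2549]
ee_rot: [2.248, 2.194, -0.002]
force: [-0.2, 0.1, 0.5]
width: 0.653
gripper_force: 0.0
```

```bash
python3 - <<'E'
from h import *
s=sensors.observe();print(s["clock"],s["position"],s["ee_rot"],s["force"],s["width"],s["joints"].round(2))
im=snap("wrist","w5");cv2.imwrite("pics/w5c.png",cv2.resize(im[:270,100:540],None,fx=1.8,fy=1.8))
print(proj("w5",[[.5634,.2797,.05]]))
E
```

```text
10.4 [0.54167834 0.20367878 0.25485363] [ 2.24767344e+00  2.19382469e+00 -1.75550689e-03] [-0.23072169  0.07751771  0.4871856 ] 0.65266171580091 [ 0.05  0.45 -0.71  1.63  0.31  1.18 -0.76]
[[336.80182023 109.28011459]]
```

View pics/w5c.png

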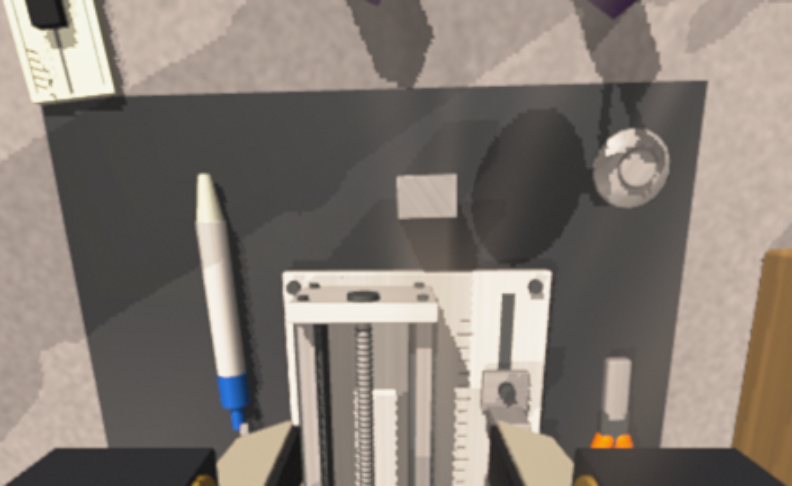

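The grey block's top face has corners (397,175), (457,174), (457,218), (398,219). The speaker at (632,168) is well clear.

```bash
python3 - <<'E'
from h import *
P=np.array([atz("w5",(x/1.8+100,y/1.8),.05) for x,y in[(397,175),(457,174),(457,218),(398,219)]])
print(P.round(4),P.mean(0), atz("w5",(632/1.8+100,168/1.8),.03))
print(tri(("w5",(427.5/1.8+100,196.5/1.8)),("side1",(65/4+215-.4,412/4+170-.4))))
E
```

```text
[[0.546  0.2926 0.05  ]
 [0.5819 0.2923 0.05  ]
 [0.5822 0.2667 0.05  ]
 [0.546  0.267  0.05  ]] [0.56400663 0.27965822 0.05      ] [0.69468218 0.29373463 0.03      ]
[0.56417224 0.2793286  0.04618187]
```

arm_command:
  deltas: [-0.08,0,0,0.01,0.03,-0.03,64,-0.16,0,0,0.02,0.06,-0.06,64,-0.222,0,0,0.022,0.076,-0.1,64,-0.222,0,0,0.022,0.076,-0.13,64,-0.222,0,0,0.022,0.076,-0.13,64,-0.222,0,0,0.022,0.076,-0.13,64,-0.222,0,0,0.022,0.076,-0.13,64]

```text
clock: 11.15
position: [0.5651, 0.2802, 0.1278]
ee_rot: [2.056, 2.004, -0.35]
force: [0.5, 0.9, 0.1]
width: 0.696
gripper_force: 0.0
```

arm_command:
  deltas: [0,0,0,-0.001,-0.0005,-0.03,64,0,0,0,-0.001,-0.0005,-0.06,64,0,0,0,-0.001,-0.0005,-0.082,64,0,0,0,-0.001,-0.0005,-0.082,64,0,0,0,-0.001,-0.0005,-0.082,64,0,0,0,-0.001,-0.0005,-0.082,64]

```text
clock: 11.75
position: [0.5637, 0.2816, 0.0457]
ee_rot: [2.054, 2.006, -0.349]
force: [-0.2, 0.2, -0.3]
width: 0.696
gripper_force: 0.0
```

arm_command:
  deltas: [0,0,0,0,0,0,25,0,0,0,0,0,0,25,0,0,0,0,0,0,25,0,0,0,0,0,0,25,0,0,0,0,0,0,25,0,0,0,0,0,0,25]
  force: 25

```text
clock: 12.35
position: [0.5625, 0.2813, 0.0434]
ee_rot: [2.052, 2.008, -0.353]
force: [0.5, -0.7, 2.8]
width: 0.388
gripper_force: 24.9
```

arm_command:
  deltas: [0,0,0,0,0,0.03,25,0,0,0,0,0,0.07,25,0,0,0,0,0,0.12,25,0,0,0,0.015,-0.04,0.12,25,0,0,0,0.03,-0.08,0.12,25,0,0,0,0.045,-0.12,0.12,25,0,0,0,0.058,-0.16,0.12,25,0,0,0,0.058,-0.18,0.12,25,0,0,0,0.058,-0.19,0.12,25,0,0,0,0.058,-0.19,0.12,25,0,0,0,0.058,-0.19,0.12,25,0,0,0,0.058,-0.19,0.12,25]

```text
clock: 13.55
position: [0.6199, 0.0938, 0.163]
ee_rot: [2.05, 2.012, -0.352]
force: [-0.7, -0.7, -2.8]
width: 0.387
gripper_force: 24.9
```

```bash
python3 - <<'E'
from h import *
for i in range(4):
    s=sensors.observe();print(s["clock"],s["position"].round(4),s["force"].round(1),s["dq"].round(3).tolist())
    snap("wrist" if i%2 else "side",f"p{i}")
print(Ro.from_rotvec(s["ee_rot"]).as_matrix().round(3).tolist())
E
```

```text
13.55 [0.6199 0.0938 0.163 ] [-0.7 -0.7 -2.8] [-0.001, 0.002, 0.007, -0.001, 0.003, 0.001, 0.002]
13.6 [0.62   0.0936 0.163 ] [-0.1 -0.3 -3.6] [0.002, 0.0, 0.006, 0.001, 0.001, 0.001, 0.003]
13.65 [0.6201 0.0932 0.1631] [ 0.8  0.1 -3.8] [0.004, -0.002, 0.009, 0.002, 0.001, 0.001, 0.003]
13.7 [0.6201 0.0928 0.163 ] [ 0.1 -0.5 -3.6] [0.005, -0.002, 0.008, 0.001, 0.001, -0.0, 0.001]
[[0.02, 1.0, 0.001], [0.94, -0.019, -0.341], [-0.341, 0.007, -0.94]]
```

arm_command:
  deltas: [0,0,0,0,0,-0.03,25,0,0,0,0,0,-0.048,25,0,0,0,0,0,-0.048,25,0,0,0,0,0,-0.048,25,0,0,0,0,0,-0.048,25,0,0,0,0,0,-0.048,25,0,0,0,0,0,-0.048,25]

```text
clock: 14.45
position: [0.6207, 0.0914, 0.1159]
ee_rot: [2.052, 2.007, -0.352]
force: [0.7, 0.7, -3.8]
width: 0.39
gripper_force: 24.9
```

```bash
python3 - <<'E'
from h import *
for i in range(3):
    s=sensors.observe();print(s["clock"],s["position"].round(4),s["force"].round(1))
    snap(("side","wrist","top")[i],f"q{i}")
d=cv2.imread("pics/q0.png")[185:265,240:330];w=cv2.imread("pics/q1.png")[40:280,250:520];t=cv2.imread("pics/q2.png")[175:215,240:300]
o=np.zeros((590,800,3),np.uint8)
o[:320,:360]=cv2.resize(d,None,fx=4,fy=4,interpolation=cv2.INTER_CUBIC);o[:384,368:800]=cv2.resize(w,(432,384),interpolation=cv2.INTER_CUBIC);o[390:590,:300]=cv2.resize(t,(300,200),interpolation=cv2.INTER_CUBIC)
cv2.imwrite("pics/c6.png",o)
E
```

```text
14.45 [0.6207 0.0914 0.1159] [ 0.7  0.7 -3.8]
14.5 [0.6206 0.0913 0.1158] [ 0.6 -0.3 -4.2]
14.55 [0.6206 0.0913 0.1156] [ 0.7 -0.1 -3.3]
```

View pics/c6.png

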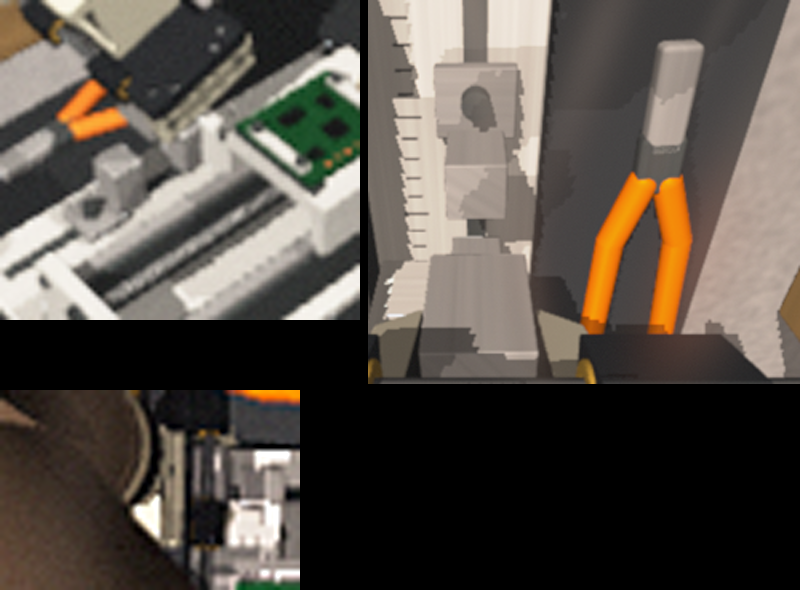

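```bash
python3 - <<'E'
from h import *
P=[[.6207-.018,.1022,.0723],[.6207+.018,.1022,.0723],[.6207-.012,.1057,.055],[.6207+.012,.1057,.055],[.6207-.018,.0772,.1223],[.6207+.018,.0772,.1223],[.6207,.0746,.054]]
q=proj("q1",P);print(((q-[250,40])*1.6+[368,0]).round(0).tolist())
f=lambda x,y:((x-368)/1.6+250,y/1.6+40)
print("stop",[atz("q1",f(x,218),.055).round(4).tolist() for x in(447,503)])
print("block bottom",[atz("q1",f(*c),.0723).round(4).tolist() for c in((430,257),(527,255))])
print("nose?",[atz("q1",f(x,239),.054).round(4).tolist() for x in(452,500)])
E
```

```text
[[428.0, 256.0], [523.0, 254.0], [446.0, 223.0], [505.0, 222.0], [423.0, 408.0], [533.0, 406.0], [477.0, 280.0]]
stop [[0.6093, 0.1081, 0.055], [0.6318, 0.1075, 0.055]]
block bottom [[0.6032, 0.1017, 0.0723], [0.6402, 0.1016, 0.0723]]
nose? [[0.6107, 0.0971, 0.054], [0.6307, 0.0966, 0.054]]
```

The block's lower edge projects where expected: stop face at y ≈ 0.107, nose at ≈ 0.074, block centre at ≈ 0.0895. I shift by +1 mm and lower it.

arm_command:
  deltas: [0,0,0,0,0.001,-0.01,25,0,0,0,0,0.001,-0.02,25,0,0,0,0,0.001,-0.03,25,0,0,0,0,0.001,-0.04,25,0,0,0,0,0.001,-0.05,25,0,0,0,0,0.001,-0.057,25,0,0,0,0,0.001,-0.057,25,0,0,0,0,0.001,-0.057,25,0,0,0,0,0.001,-0.057,25,0,0,0,0,0.001,-0.057,25]

```text
clock: 15.6
position: [0.6207, 0.0924, 0.0587]
ee_rot: [2.052, 2.008, -0.352]
force: [-0.6, -0.6, -3.0]
width: 0.389
gripper_force: 24.9
```

arm_command:
  deltas: [0,0,0,0,0,-0.001,25,0,0,0,0,0,-0.002,25,0,0,0,0,0,-0.003,25,0,0,0,0,0,-0.003,25,0,0,0,0,0,-0.003,25]

```text
clock: 16.1
position: [0.6204, 0.0923, 0.0554]
ee_rot: [2.052, 2.008, -0.354]
force: [-0.9, 0.1, 0.4]
width: 0.395
gripper_force: 24.9
```

arm_command:
  deltas: [0,0,0,0,0,0,46,0,0,0,0,0,0,46,0,0,0,0,0,0,46,0,0,0,0,0,0,46]

```text
clock: 16.5
position: [0.6204, 0.0922, 0.0552]
ee_rot: [2.052, 2.008, -0.353]
force: [-0.6, -0.6, 0.3]
width: 0.5
gripper_force: 0.0
```

arm_command:
  deltas: [0,0,0,0,0,0.02,46,0,0,0,0,0,0.05,46,0,0,0,0,0,0.09,46,0,0,0,0,0,0.14,46,0,0,0,0,0,0.18,46,0,0,0,0,0,0.2,46,0,0,0,0,0,0.2,46,0,0,0,0,0,0.2,46]

```text
clock: 17.3
position: [0.6202, 0.0923, 0.2562]
ee_rot: [2.052, 2.007, -0.352]
force: [-0.4, -0.1, -0.4]
width: 0.501
gripper_force: 0.0
```

```bash
python3 - <<'E'
from h import *
s=sensors.observe();print(s["clock"],s["position"].round(4),s["force"].round(1))
snap("wrist","r1");snap("side","r2");snap("top","r3")
for n,P in(("r1",[[.6207,.0905,.062],[.6207,.107,.055],[.6207,.074,.054]]),("r2",[[.6207,.0905,.062],[.6207,.107,.055],[.6207,.074,.054]])):print(n,proj(n,P).round(1).tolist())
for n,c,h,w in(("r1",None,0,0),("r2",None,0,0)):
    u,v=proj(n,[[.6207,.0905,.055]])[0].astype(int);g=cv2.cvtColor(cv2.imread(f"pics/{n}.png"),6);print(n,u,v);print(g[v-20:v+26:2 if n=="r1" else 1,u-14:u+15:2 if n=="r1" else 1])
E
```

```text
17.3 [0.6202 0.0923 0.2562] [-0.4 -0.1 -0.4]
r1 [[317.5, 122.0], [317.0, 103.8], [317.8, 133.6]]
r2 [[277.7, 216.7], [273.0, 221.6], [282.6, 215.9]]
r1 317 119
[[143 155 174 177 175 171 171 173 176 176 172 167 167 114  92]
 [143 154 174 173 175 175 173 170 172 175 175 173 171 112  92]
 [144 145 149 134 136 137 139 137 136 137 139 140 140 103 105]
 [143 144 107  93 111 113 115 114 117 118 118 119 117 117 143]
 [142 142 139 140 144 146 146 144 145 146 147 146 144 143 144]
 [158 163 164 160 164 163 165 160 160 160 161 157 154 153 153]
 [173 174 175 173 170 172 175 174 168 172 173 172 172 169 168]
 [177 173 173 174 169 170 172 174 172 169 171 171 172 170 169]
 [177 176 174 173 174 167 171 171 173 168 169 171 171 171 169]
 [174 178 175 173 173 173 167 170 172 172 168 169 170 171 170]
 [175 177 177 174 173 173 171 167 170 172 171 166 170 171 172]
 [175 174 175 176 173 172 173 168 168 170 171 170 167 170 171]
 [175 175 174 176 175 171 172 171 166 169 170 171 168 168 169]
 [174 174 175 173 176 174 171 171 170 166 169 170 171 165 168]
 [173 173 175 176 173 176 173 171 171 169 164 169 170 170 166]
 [172 172 174 175 174 173 175 172 171 171 168 167 169 171 167]
 [173 177 178 178 180 177 178 178 174 172 171 165 162 163 160]
 [188 187 114  94  95  96  96  99 101 102 103 105 105 116 118]
 [198 198 125 110 111 112 111 112 113 116 116 117 116 112 118]
 [196 196 179 180 180 177 176 173 174 174 175 172 165 125 142]
 [196 196 176 181 180 180 177 175 173 174 174 173 165 143 143]
 [198 198 176 177 180 180 178 176 173 171 173 173 164 143 143]
 [197 197 173 177 177 179 180 176 174 171 172 173 162 143 143]]
r2 277 218
[[170 173 170 ...  50  49  50]
 [168 171 172 ...  48  58  71]
 [167 170 171 ... 105 141 147]
 ...
 [175 176 183 ...  39  41  51]
 [175 168 160 ...  42  61  99]
 [176 134 144 ...  71 113 138]]
```

The block stands between stop and nose, with a dark gap on both sides (wrist rows 105 and 134) and its top at rows 109-131. Back to the crank handle.

arm_command:
  deltas: [0.08,0,0,-0.02,-0.04,0,46,0.16,0,0,-0.04,-0.08,0,46,0.222,0,0,-0.06,-0.12,0,46,0.222,0,0,-0.08,-0.16,0,46,0.222,0,0,-0.1,-0.2,0,46,0.222,0,0,-0.12,-0.23,0,46,0.222,0,0,-0.129,-0.236,-0.03,46,0.222,0,0,-0.129,-0.236,-0.06,46,0.222,0,0,-0.129,-0.236,-0.09,46,0.222,0,0,-0.129,-0.236,-0.11,46,0.222,0,0,-0.129,-0.236,-0.11,46,0.222,0,0,-0.129,-0.236,-0.11,46]

```text
clock: 18.65
position: [0.4911, -0.1435, 0.145]
ee_rot: [-2.244, -2.196, 0.001]
force: [0.6, -0.4, 0.8]
width: 0.501
gripper_force: 0.0
```

arm_command:
  deltas: [0,0,0,0,-0.0005,-0.03,46,0,0,0,0,-0.0005,-0.06,46,0,0,0,0,-0.0005,-0.08,46,0,0,0,0,-0.0005,-0.089,46,0,0,0,0,-0.0005,-0.089,46,0,0,0,0,-0.0005,-0.089,46]

```text
clock: 19.25
position: [0.4923, -0.1443, 0.0573]
ee_rot: [2.244, 2.196, 0.001]
force: [0.4, -0.8, -0.8]
width: 0.504
gripper_force: 0.0
```

arm_command:
  deltas: [0,0,0,0,0,0,8,0,0,0,0,0,0,8,0,0,0,0,0,0,8,0,0,0,0,0,0,8,0,0,0,0,0,0,8,0,0,0,0,0,0,8]
  force: 20

```text
clock: 19.85
position: [0.4912, -0.1443, 0.0562]
ee_rot: [-2.246, -2.197, 0.0]
force: [-0.6, -0.1, 2.3]
width: 0.136
gripper_force: 20.0
```

```bash
python3 - <<'E'
from h import *
for i in range(2):
    s=sensors.observe();print(s["clock"],s["position"].round(4),s["force"].round(1),s["width"]); snap("wrist","t%d"%i)
E
```

```text
19.85 [ 0.4912 -0.1443  0.0562] [-0.6 -0.1  2.3] 0.13550369266766085
19.9 [ 0.4912 -0.1443  0.0562] [-1.4 -1.   1.8] 0.13305529096565033
```

arm_command:
  deltas: [0,0,0,-0.0038,0,0.0069,8,0,0,0,-0.0057,0,0.0145,8,0,0,0,-0.0056,0,0.0223,8,0,0,0,-0.0034,0,0.0298,8,0,0,0,0.0006,0,0.0365,8,0,0,0,0.0062,0,0.042,8,0,0,0,0.0131,-0.0003,0.0458,8,0,0,0,0.0207,-0.0005,0.0477,8]

```text
clock: 20.75
position: [0.5095, -0.1447, 0.1032]
ee_rot: [-2.243, -2.194, 0.007]
force: [-10.7, 0.9, -0.1]
width: 0.134
gripper_force: 20.0
```

arm_command:
  deltas: [0,0,0,0.0026,0,0.0002,8,0,0,0,0.0052,0,0.0001,8,0,0,0,0.0078,0,-0.0001,8,0,0,0,0.0104,0,-0.0006,8]

```text
clock: 21.15
position: [0.5207, -0.1449, 0.1033]
ee_rot: [-2.244, -2.195, 0.006]
force: [-8.6, 0.1, 6.3]
width: 0.132
gripper_force: 20.0
```

arm_command:
  deltas: [0,0,0,0.0025,0,-0.0007,8,0,0,0,0.0049,0,-0.0017,8,0,0,0,0.0073,0,-0.0028,8]

```text
clock: 21.45
position: [0.5287, -0.1451, 0.1008]
ee_rot: [-2.245, -2.196, 0.004]
force: [-7.1, -0.7, 5.6]
width: 0.13
gripper_force: 20.0
```

arm_command:
  deltas: [0,0,0,0.0018,0,-0.0011,8,0,0,0,0.0035,0,-0.0023,8,0,0,0,0.0051,0,-0.0036,8]

```text
clock: 21.75
position: [0.5342, -0.1451, 0.0973]
ee_rot: [-2.245, -2.196, 0.004]
force: [-7.1, -1.5, 6.8]
width: 0.133
gripper_force: 20.0
```

arm_command:
  deltas: [0,0,0,0.0016,0,-0.0014,8,0,0,0,0.003,0,-0.0029,8]

```text
clock: 21.95
position: [0.5373, -0.1452, 0.0945]
ee_rot: [-2.246, -2.196, 0.003]
force: [-6.7, -2.0, 6.5]
width: 0.134
gripper_force: 20.0
```

arm_command:
  deltas: [0,0,0,0.0014,0,-0.0016,8,0,0,0,0.0026,0,-0.0033,8]

```text
clock: 22.15
position: [0.5401, -0.1452, 0.0912]
ee_rot: [-2.246, -2.196, 0.003]
force: [-6.6, -0.5, 6.5]
width: 0.134
gripper_force: 20.0
```

arm_command:
  deltas: [0,0,0,0.0011,0,-0.0018,8,0,0,0,0.0021,0,-0.0036,8]

```text
clock: 22.35
position: [0.5423, -0.1452, 0.0877]
ee_rot: [-2.246, -2.197, 0.003]
force: [-6.1, -1.0, 7.6]
width: 0.133
gripper_force: 20.0
```

arm_command:
  deltas: [0,0,0,0.0008,0,-0.002,8,0,0,0,0.0015,0,-0.0039,8]

```text
clock: 22.55
position: [0.5439, -0.1453, 0.0839]
ee_rot: [2.246, 2.197, -0.003]
force: [-5.6, -1.0, 8.3]
width: 0.138
gripper_force: 20.0
```

arm_command:
  deltas: [0,0,0,0.0006,0,-0.002,8,0,0,0,0.001,0,-0.0041,8]

```text
clock: 22.75
position: [0.5451, -0.1453, 0.0799]
ee_rot: [2.246, 2.196, -0.002]
force: [-6.2, -1.3, 8.5]
width: 0.134
gripper_force: 20.0
```

arm_command:
  deltas: [0,0,0,0.0003,0,-0.0021,8,0,0,0,0.0004,0,-0.0042,8]

```text
clock: 22.95
position: [0.5457, -0.1453, 0.0758]
ee_rot: [2.245, 2.196, -0.002]
force: [-5.5, -0.8, 9.4]
width: 0.133
gripper_force: 20.0
```

arm_command:
  deltas: [0,0,0,0,0,-0.0021,8,0,0,0,-0.0002,0,-0.0041,8]

```text
clock: 23.15
position: [0.5457, -0.1452, 0.0718]
ee_rot: [2.245, 2.196, -0.001]
force: [-4.8, -0.9, 10.0]
width: 0.131
gripper_force: 20.0
```

arm_command:
  deltas: [0,0,0,-0.0003,0,-0.0021,8]

```text
clock: 23.25
position: [0.5455, -0.1452, 0.0698]
ee_rot: [2.245, 2.196, -0.001]
force: [-4.9, -1.3, 9.5]
width: 0.133
gripper_force: 20.0
```

```bash
python3 - <<'E'
from h import *
im=snap("side","v1")
# compare gap: patch rows along line stop->nose in side view
for n in("r2","v1"):
    a=cv2.imread(f"pics/{n}.png",0);pts=proj(n,[[.6207+.0,.135-.002*i,.050] for i in range(45)])
    print([int(v) for v in cv2.remap(a,pts[:,0].astype("f4"),pts[:,1].astype("f4"),1).ravel()])
E
```

```text
[141, 147, 161, 177, 179, 176, 176, 177, 176, 177, 178, 176, 170, 152, 130, 129, 135, 141, 157, 168, 172, 173, 173, 173, 172, 172, 173, 174, 172, 162, 143, 130, 149, 171, 177, 178, 176, 175, 176, 188, 211, 227, 235, 235, 229]
[133, 141, 158, 173, 173, 171, 171, 170, 169, 170, 172, 170, 159, 135, 115, 124, 144, 161, 170, 170, 170, 169, 168, 168, 169, 168, 166, 165, 158, 142, 138, 152, 167, 171, 171, 176, 191, 213, 228, 231, 230, 223, 203, 135, 68]
```

arm_command:
  deltas: [0,0,0,-0.0004,0,-0.0021,8]

```text
clock: 23.4
position: [0.5452, -0.1452, 0.0678]
ee_rot: [2.245, 2.196, -0.001]
force: [-5.6, -1.0, 10.1]
width: 0.135
gripper_force: 20.0
```

arm_command:
  deltas: [0,0,0,-0.0006,0,-0.002,8]

```text
clock: 23.5
position: [0.5447, -0.1452, 0.0658]
ee_rot: [2.245, 2.196, -0.001]
force: [-4.2, -0.7, 11.3]
width: 0.133
gripper_force: 20.0
```

arm_command:
  deltas: [0,0,0,-0.0008,0,-0.0019,8]

```text
clock: 23.6
position: [0.5442, -0.1452, 0.064]
ee_rot: [2.245, 2.195, 0.0]
force: [-3.5, -1.2, 9.9]
width: 0.134
gripper_force: 20.0
```

arm_command:
  deltas: [0,0,0,-0.0008,0,-0.0019,8]

```text
clock: 23.7
position: [0.5435, -0.1452, 0.0622]
ee_rot: [2.244, 2.195, 0.0]
force: [-3.2, -1.5, 11.7]
width: 0.132
gripper_force: 20.0
```

arm_command:
  deltas: [0,0,0,-0.001,0,-0.0019,8]

```text
clock: 23.8
position: [0.5427, -0.1452, 0.0604]
ee_rot: [2.244, 2.195, 0.001]
force: [-3.0, -0.4, 11.7]
width: 0.131
gripper_force: 20.0
```

arm_command:
  deltas: [0,0,0,-0.0011,0,-0.0017,8]

```text
clock: 23.9
position: [0.5419, -0.1451, 0.0588]
ee_rot: [2.244, 2.195, 0.001]
force: [-2.9, -1.1, 12.7]
width: 0.135
gripper_force: 20.0
```

```bash
python3 - <<'E'
from h import *
snap("side","v2");snap("top","v3")
for n in("r2","v1","v2"):
    a=cv2.imread(f"pics/{n}.png",0);pts=proj(n,[[.6207,.135-.002*i,.052] for i in range(45)])
    print([int(v) for v in cv2.remap(a,pts[:,0].astype("f4"),pts[:,1].astype("f4"),1).ravel()])
    # lug (orange) centroid
    c=cv2.imread(f"pics/{n}.png").astype(int);m=(c[...,2]>150)&(c[...,1]>90)&(c[...,0]<90)&(c[...,2]-c[...,1]<110)&(c[...,2]-c[...,1]>30)
    y,x=np.nonzero(m[190:230,300:350]);q=(x.mean()+300,y.mean()+190);print(n,len(x),q,atz(n,q,.112).round(4))
E
```

```text
[146, 157, 173, 179, 177, 176, 176, 176, 176, 178, 178, 175, 166, 141, 122, 128, 142, 153, 165, 170, 171, 172, 172, 172, 172, 173, 174, 174, 168, 153, 140, 144, 165, 176, 177, 176, 174, 174, 180, 202, 224, 232, 235, 232, 216]
r2 67 (np.float64(334.8059701492537), np.float64(205.8955223880597)) [ 0.5105 -0.011   0.112 ]
[138, 151, 169, 174, 171, 171, 170, 170, 170, 172, 172, 166, 150, 126, 118, 135, 156, 169, 172, 167, 167, 168, 167, 167, 168, 166, 165, 161, 149, 134, 143, 162, 171, 176, 177, 186, 206, 224, 231, 231, 228, 205, 154, 77, 40]
v1 47 (np.float64(331.8936170212766), np.float64(206.51063829787233)) [ 0.514  -0.0039  0.112 ]
[140, 152, 169, 174, 171, 170, 170, 169, 171, 172, 173, 167, 150, 135, 132, 147, 159, 163, 164, 163, 167, 169, 169, 169, 170, 168, 165, 153, 130, 111, 134, 162, 170, 172, 178, 195, 217, 230, 231, 228, 219, 172, 106, 56, 41]
v2 49 (np.float64(331.6734693877551), np.float64(206.83673469387756)) [ 0.5135 -0.0026  0.112 ]
```

arm_command:
  deltas: [0,0,0,-0.0013,0,-0.0017,8]

```text
clock: 24.1
position: [0.5411, -0.1451, 0.0575]
ee_rot: [2.243, 2.194, 0.002]
force: [-2.2, -1.7, 13.7]
width: 0.136
gripper_force: 20.0
```

arm_command:
  deltas: [0,0,0,-0.0013,0,-0.0016,8]

```text
clock: 24.2
position: [0.5402, -0.1451, 0.056]
ee_rot: [2.243, 2.194, 0.003]
force: [-2.2, 0.1, 15.5]
width: 0.134
gripper_force: 20.0
```

arm_command:
  deltas: [0,0,0,-0.0008,0,-0.0008,8]

```text
clock: 24.3
position: [0.5397, -0.145, 0.0553]
ee_rot: [2.243, 2.194, 0.004]
force: [-1.2, -1.1, 16.1]
width: 0.135
gripper_force: 20.0
```

arm_command:
  deltas: [0,0,0,0,0,0,8]

```text
clock: 24.4
position: [0.5396, -0.1451, 0.0553]
ee_rot: [2.243, 2.194, 0.004]
force: [-1.8, -1.2, 14.3]
width: 0.13
gripper_force: 20.0
```

arm_command:
  deltas: [0,0,0,-0.001,0,-0.0011,8]

```text
clock: 24.5
position: [0.5391, -0.145, 0.0545]
ee_rot: [2.242, 2.194, 0.005]
force: [-1.9, 0.1, 16.1]
width: 0.134
gripper_force: 20.0
```

arm_command:
  deltas: [0,0,0,-0.001,0,-0.001,8]

```text
clock: 24.6
position: [0.5384, -0.145, 0.0536]
ee_rot: [2.242, 2.193, 0.005]
force: [-0.5, -1.2, 17.2]
width: 0.132
gripper_force: 20.0
```

arm_command:
  deltas: [0,0,0,-0.0017,0,-0.0004,8]

```text
clock: 24.7
position: [0.5376, -0.1451, 0.0533]
ee_rot: [2.241, 2.192, 0.007]
force: [5.2, -1.5, 13.1]
width: 0.133
gripper_force: 20.0
```

arm_command:
  deltas: [0,0,0,-0.0017,0,-0.0004,8]

```text
clock: 24.8
position: [0.5372, -0.1452, 0.0532]
ee_rot: [2.24, 2.191, 0.01]
force: [9.0, -1.7, 10.6]
width: 0.132
gripper_force: 20.0
```

```bash
python3 - <<'E'
from h import *
s=sensors.observe();print(s["clock"],s["position"].round(4),s["force"].round(1))
snap("side","v4")
for n in("r2","v2","v4"):
    a=cv2.imread(f"pics/{n}.png",0);pts=proj(n,[[.6207,.135-.002*i,.052] for i in range(45)])
    print([int(v) for v in cv2.remap(a,pts[:,0].astype("f4"),pts[:,1].astype("f4"),1).ravel()])
s=sensors.observe();print(s["clock"],s["position"].round(4),s["force"].round(1))
E
```

```text
24.8 [ 0.5372 -0.1452  0.0532] [ 9.  -1.7 10.6]
[146, 157, 173, 179, 177, 176, 176, 176, 176, 178, 178, 175, 166, 141, 122, 128, 142, 153, 165, 170, 171, 172, 172, 172, 172, 173, 174, 174, 168, 153, 140, 144, 165, 176, 177, 176, 174, 174, 180, 202, 224, 232, 235, 232, 216]
[140, 152, 169, 174, 171, 170, 170, 169, 171, 172, 173, 167, 150, 135, 132, 147, 159, 163, 164, 163, 167, 169, 169, 169, 170, 168, 165, 153, 130, 111, 134, 162, 170, 172, 178, 195, 217, 230, 231, 228, 219, 172, 106, 56, 41]
[142, 153, 168, 174, 171, 173, 173, 173, 171, 170, 172, 166, 150, 136, 131, 142, 157, 163, 165, 165, 167, 168, 168, 168, 168, 170, 171, 164, 142, 115, 134, 162, 168, 170, 175, 194, 221, 232, 232, 229, 222, 172, 104, 55, 40]
24.85 [ 0.5372 -0.1452  0.0532] [ 6.  -1.   9.3]
```

arm_command:
  deltas: [0,0,0,-0.0014,0,-0.0014,8]

```text
clock: 24.95
position: [0.5363, -0.1451, 0.0521]
ee_rot: [2.239, 2.191, 0.011]
force: [7.0, -2.4, 14.6]
width: 0.13
gripper_force: 20.0
```

Driving force is now about 15 N against a 9 N baseline, so the nip is about 60 N, or about 48 N after release. I let go and rise clear.

arm_command:
  deltas: [0,0,0,0,0,0,45,0,0,0,0,0,0,45,0,0,0,0,0,0,45,0,0,0,0,0,0,45]

```text
clock: 25.35
position: [0.5295, -0.1446, 0.0485]
ee_rot: [-2.245, -2.196, 0.001]
force: [0.1, 1.0, 0.4]
width: 0.434
gripper_force: 0.0
```

```bash
python3 - <<'E'
from h import *
s=sensors.observe();print(s["clock"],s["position"].round(4),s["force"].round(1),s["width"])
snap("wrist","x1")
E
```

```text
25.35 [ 0.5295 -0.1446  0.0485] [0.1 1.  0.4] 0.43373457630263157
```

arm_command:
  deltas: [0,0,0,0.007,0,0.003,45,0,0,0,0.007,0,0.03,45,0,0,0,0.007,0,0.07,45,0,0,0,0.007,0,0.12,45,0,0,0,0.007,0,0.16,45,0,0,0,0.007,0,0.16,45,0,0,0,0.007,0,0.16,45]

```text
clock: 26.1
position: [0.5375, -0.1448, 0.2097]
ee_rot: [2.245, 2.196, 0.001]
force: [0.3, -0.6, -0.2]
width: 0.488
gripper_force: 0.0
```

```bash
python3 - <<'E'
from h import *
s=sensors.observe();print(s["clock"],s["position"].round(4),s["force"].round(1))
snap("wrist","y1");snap("side","y2")
a=cv2.imread("pics/y1.png",0)
z=.068-.0215
for y in(-.135,-.145,-.15):
    pts=proj("y1",[[.50+.002*i,y,z] for i in range(31)]);print(y,[int(v) for v in cv2.remap(a,pts[:,0].astype("f4"),pts[:,1].astype("f4"),1).ravel()])
for n in("r2","v4","y2"):
    g=cv2.imread(f"pics/{n}.png",0);pts=proj(n,[[.6207,.135-.002*i,.052] for i in range(45)])
    print([int(v) for v in cv2.remap(g,pts[:,0].astype("f4"),pts[:,1].astype("f4"),1).ravel()])
E
```

```text
26.1 [ 0.5375 -0.1448  0.2097] [ 0.3 -0.6 -0.2]
-0.135 [86, 83, 58, 59, 58, 59, 58, 59, 58, 57, 58, 58, 56, 57, 57, 58, 59, 58, 111, 199, 213, 212, 192, 162, 120, 83, 81, 82, 83, 82, 81]
-0.145 [87, 87, 87, 81, 60, 57, 58, 59, 58, 58, 57, 57, 58, 57, 57, 58, 56, 56, 133, 205, 215, 209, 186, 152, 107, 77, 78, 78, 78, 77, 78]
-0.15 [87, 87, 88, 88, 88, 62, 57, 58, 59, 57, 56, 58, 57, 56, 57, 56, 58, 57, 142, 207, 215, 207, 184, 148, 101, 75, 76, 75, 76, 75, 76]
[146, 157, 173, 179, 177, 176, 176, 176, 176, 178, 178, 175, 166, 141, 122, 128, 142, 153, 165, 170, 171, 172, 172, 172, 172, 173, 174, 174, 168, 153, 140, 144, 165, 176, 177, 176, 174, 174, 180, 202, 224, 232, 235, 232, 216]
[142, 153, 168, 174, 171, 173, 173, 173, 171, 170, 172, 166, 150, 136, 131, 142, 157, 163, 165, 165, 167, 168, 168, 168, 168, 170, 171, 164, 142, 115, 134, 162, 168, 170, 175, 194, 221, 232, 232, 229, 222, 172, 104, 55, 40]
[138, 151, 168, 172, 169, 168, 168, 169, 170, 170, 170, 163, 148, 132, 129, 141, 154, 161, 165, 164, 165, 165, 164, 166, 167, 167, 169, 163, 139, 105, 117, 137, 143, 153, 169, 187, 202, 206, 201, 196, 187, 144, 90, 50, 39]
```

Handle is free. The image puts the crank slightly sprung back, to about 123°, with nose and block unmoved. That fits the nut unloading to its friction limit while the carriage holds the nip. Handing in.

```bash
python3 -c "
from cell import arm,sensors
print(sensors.observe()['force']);print(arm.sign_off())"
```

```text
[-0.37181434 -0.43055949 -0.99844132]
the job is handed in; nothing more can be done
None
```

I handed the job in at about 26 s: the block stands between nose and stop, nipped by an estimated 48 N (from crank force; the nip and the nut's slack were not measured directly, and no verdict came back), with the crank released and the arm clear.

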